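# Bring a box end up square with a try square

### The job

The end board in the far groove of the box bottom leans inwards. Pick up the try square, stand its stock on the bottom board in front of the middle of the end board, and, with the stock kept pressed flat on the bottom, push the blade gently against the end board's inner face until the board stands square and no gap is left at the stock or along the blade; hold it pressed on both faces for two seconds. Then let go and leave the square standing flush in the corner; move the end board only with the square, do not force the joint, and leave the other things on the bench alone.

Things in the scene. Friction and masses are not known exactly. Their poses are not given: they have to be found in the camera images.
- try_square: Try square standing on its stock, steel blade upright, 190 mm high, 0.14 to 0.28 kg (another lies far back: not used). Axes: x along the stock to the blade's end, y DOWN (standing), z across its thickness. Wooden stock x -60 to 60, y 75 to 95, z 0 to 18 mm; blade x 30 to 60, y -95 to 75, z 0 to 2 mm. Origin: 95 mm above its footing, on one flat side of the stock. Grip the stock at x -60 to 30, across its 18 mm.
- square_heel (a point): The square's heel: the outer corner where the underside of the stock meets the outer edge of the blade, mid-thickness (x 60, y 95, z 9 mm of the square). The blade's outer edge (x = 60) is in line with the end of the stock.
- box_bottom: Plywood bottom board of a small box, 240 (x) x 150 (y) x 15 mm, fixed on the bench against a screwed-down stop batten 34 mm wide, 24 mm high behind its far (+x) edge. Origin: centre of the underside; x points from the empty near groove to the far groove, z up, top at z 15 mm. Grooves across it, 6 mm deep: x 80 to 95.5 (far, holds the end board) and x -95.5 to -80 mm (near, empty); flat and bare between.
- corner (a point): Middle of the inside corner line where the bottom board's top meets the end board's inner face (x 80, y 0, z 15 mm of the bottom board). The end board rocks about this line, so the line stays put.
- end_face (a point): Middle of the upper edge of the end board's inner face, 150 mm above the corner; moves with the end board; its z runs up along that face, its x from the face into the board.
- end_board: End board standing in the far groove: pale wood, 140 mm wide, 150 mm high above the bottom board, 14 mm thick. Origin at the corner line, axes as end_face. Starts leaning 4 to 9 degrees towards the near groove. A stiff fit: it stays where left; 2 to 3 N at its top (more lower down) rocks it; once the square's heel meets its foot it gives no further.
- spring_clamp: Orange spring clamp 78 x 176 x 31 mm lying on the bench; not part of the job. Origin: centre of its underside.
- hammer: Hammer 142 x 297 x 26 mm lying on the bench; not part of the job. Origin: centre of its underside.
- block_a: Pine block 45 x 90 x 45 mm on the bench; not part of the job. Origin: centre of its underside.
- tape_measure: Tape measure 38 x 90 x 66 mm standing on the bench; not part of the job. Origin: centre of its underside.

How it is judged:
By the outcome, as a careful person would: the job done as asked, in the order asked, and still so for the second after the job is handed in, with the robot touching nothing.
It also fails if it takes over 72 s, if anything falls off the work surface, if the arm or the gripper's body presses on something with over 40 N, if the wrist force passes 120 N, or if a joint passes its speed limit or range.

### The arm

A 7-joint arm with a two-finger parallel gripper is mounted at the origin on the work surface; the furniture and walls round the work are solid. World frame = base frame: x ahead of the robot, y to its left, z up, the work surface at z = 0. Lengths are in m, angles in rad, forces in N, time in s.
With the tool pointing down it reaches from about 0.4 to 0.75 m from the base axis. Payload 19.5 kg.
Tool frame: the origin (TCP) lies between the finger pads; the fingertips stand 14 mm ahead of it and the grasp point (between the pads) lies 5 mm behind it (arm.tips_ahead is the z of the fingertips in the tool frame, in m); z points along the fingers, y is the line along which they close (so a half turn about z gives the same grasp; the last joint's range is limited). The gripper opens to 85 mm and grips with 20 to 120 N. Pads are 22 mm wide; open, the fingers measure 114 mm over their backs; the gripper's body (76 mm by 85 mm) begins 54 mm behind the grasp point. The pads swing forward as they close: fully open they stand 13 mm farther back than shut.
Start: joints at [-1.213, 0.707, -0.028, 1.485, 0.022, 0.951, -0.075], TCP at [0.224, 0.53, 0.245] pointing down, gripper open.
Joint ranges: [-2.71, 2.71], [-0.32, 2.16], [-1.57, 1.52], [0, 2.45], [-1.46, 4.6], [0, 2.02], [-2.83, 2.83]. Speed limits (rad/s): [1.89, 1.89, 2.57, 2.57, 3.01, 3.01, 3.01].

### API

Orientations are given as a unit quaternion [x, y, z, w].
In Python, from bench import telemetry, optics, order, arm gives the robot as it stands. The module is installed in compiled form; this text tells all that it offers.
- The arm moves only by the shell command python3 -m crank 'ROWS' [OPENING] [FORCE]. ROWS is a JSON object of lists of equal length, an entry for each row: "slide": the shift along the world's x, y, z in mm, a list of three; "angular": the turn, a rotation vector about the world's x, y, z in degrees, a list of three. A call has 1 to 12 rows; each row shifts and turns the commanded pose from where the row before left it; what a row does not reach is not made up. A row lasts 1/10 s, in which the tool goes at most 50 mm and 8.59 degrees, less where a joint would pass 70% of its speed; a pose out of reach is approached as far as the arm can. A call is refused whole if a number of a shift passes 50 or a number of a turn 8.59, either way. A call with a gripper value outside its range is refused whole. OPENING is the finger opening in mm, from 0 to 85.4, set as the call begins (- or left out, the last holds). The fingers move at their own pace and stop on an object; FORCE is the grip in N (left out, the last holds). Time passes only in rows, so rows that do not move let the fingers close. It gives the time, the measured TCP pose, the force, the opening and the grip force at its end, in the units of the state.
- telemetry.observe(): the state, without advancing time (a new reading comes with each control period).
- optics.grab_frame(name): name is "side" or "top" or "wrist"; returns (picture, depth): 480x640x3 uint8, red, green, blue; 480x640 float32, m along the optical axis (not along the pixel's ray), 0 where there is no reading.
- optics.calibration(name): a dict with "fov_y" (degrees; the focal length in pixels is half the picture's height over the tangent of half this angle, whatever the lens; pixels are square), "cx", "cy" (the principal point, pixels), "rvec" (rotation vector, rad) and "tvec" (3), from world to camera coordinates, as OpenCV has them. Camera axes: x right, y down, z forward; pixel columns grow to the right and rows downward; lengths in m; the calibration is good to about 2 mm. A picture is of the moment at which its call begins: read the wrist's pose just before it. calibration takes no time and is no camera call; for the wrist camera it gives the pose at the moment of the call.
- order.close_job(): hands the job in; it is judged then, once.
The state is a dict: "time_s": time; "joints": joint angles; "qvel": joint speeds; "joint_torque": joint torques, N m; "eef_pos": TCP position; "tool_rot": TCP orientation; "force": force on the tool from outside, world axes, zero at the start; "torque": the same for the moment, N m; "grip_width": finger opening in m; "finger_force": force on a finger pad.
Only numpy, scipy, OpenCV 4.12 (cv2) and the standard library are available. Lean on these libraries where they do the work, as an engineer would, in place of code of your own. Each camera call takes 0.05 s, during which the arm holds its last target. There are 200 camera calls.

## Working session

There is one attempt and no reset: what is moved stays moved. The work goes in short steps, Python scripts to look and compute and a shell command to move; the robot and the scene stay as the last step left them, time stands still between calls to the robot, and variables do not carry over. Pictures are saved under pics/ and viewed, at most 10 in all, crops included, and the job is handed in when it is done.

```bash
mkdir -p pics; cat > h.py <<'E'
import numpy as np, cv2
from bench import telemetry, optics, order, arm
def cal(n):
    c=optics.calibration(n); f=240/np.tan(np.radians(c["fov_y"])/2)
    K=np.array([[f,0,c["cx"]],[0,f,c["cy"]],[0,0,1]]); R=cv2.Rodrigues(np.array(c["rvec"],float))[0]
    return K,R,np.array(c["tvec"],float).ravel()
def cloud(d,C):
    K,R,t=C; v,u=np.mgrid[0:480,0:640]
    p=np.stack([(u-K[0,2])/K[0,0]*d,(v-K[1,2])/K[1,1]*d,d],-1)
    return (p-t)@R   # world
def proj(P,C):
    K,R,t=C; q=(np.atleast_2d(P)@R.T+t)@K.T; return q[:,:2]/q[:,2:]
def ray(uv,z,C):
    K,R,t=C; uv=np.atleast_2d(uv); d=np.c_[(uv-K[[0,1],[2,2]])/K[0,0],np.ones(len(uv))]@R; o=-R.T@t
    return o+d*((z-o[2])/d[:,2])[:,None]
def grab(n,save=None):
    C=cal(n); im,d=optics.grab_frame(n)
    if save: cv2.imwrite("pics/"+save+".png",im[:,:,::-1])
    return im,d,C
E
python3 - <<'E'
from h import *
for n in("top","side"):
    im,d,C=grab(n,n); print(n,C[0][0,0],-C[1].T@C[2],C[1][2]); np.savez(n+".npz",im=im,d=d,K=C[0],R=C[1],t=C[2])
s=telemetry.observe(); print(s)
E
```

```text
top 467.22396694935253 [ 0.38130505 -0.03849461  1.20868678] [ 0.15452201 -0.01271578 -0.98790752]
side 581.1534408799226 [ 0.28710427 -1.30789824  0.98588817] [ 0.17621942  0.81158807 -0.55702021]
{'time_s': 0.1, 'joints': array([-1.21270995,  0.70699064, -0.02763184,  1.48491981,  0.02202929,
        0.95092274, -0.07554064]), 'qvel': array([ 0.00183259, -0.00167291, -0.00229987, -0.00208117,  0.00147714,
       -0.00043842, -0.00106466]), 'joint_torque': array([ 2.97703307e-03, -8.84296989e+01,  1.23656966e+00, -2.36451477e+01,
        1.69490709e-02,  5.11436883e-03, -5.38717597e-05]), 'eef_pos': array([0.22371858, 0.52946262, 0.24491051]), 'tool_rot': array([ 1.98571303e-01,  9.80086332e-01, -4.63005249e-04, -7.22944201e-05]), 'force': array([-0.17982976,  0.11823918, -0.84105497]), 'torque': array([ 0.05037093,  0.00652113, -0.00424964]), 'finger_force': 0.0, 'grip_width': 0.08515901408240986}
```

View pics/top.png

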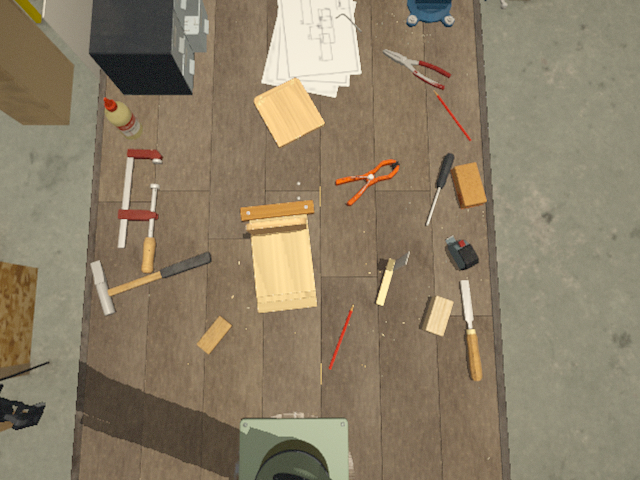

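View pics/side.png

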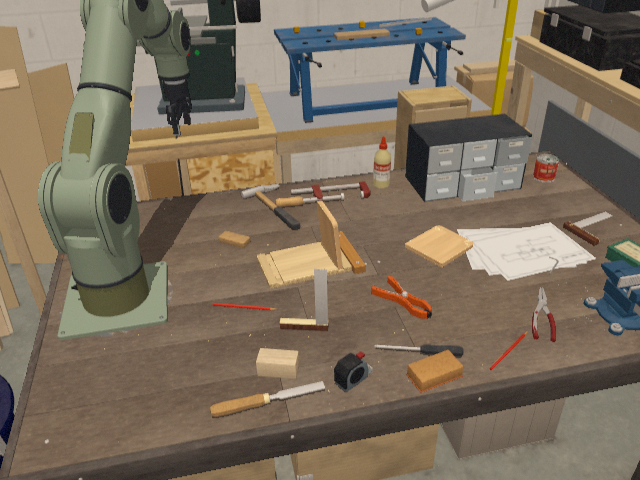

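The top view shows the box at about (283,260) with the end board by its batten at (280,215). The try square's stock runs from (381,305) to (392,258), with its blade at (405,257), pointing the same way as the box. The side view confirms that the square stands with its blade at the far end.

```bash
python3 - <<'E'
from h import *
z=np.load("top.npz"); C=(z["K"],z["R"],z["t"]); P=cloud(z["d"],C)
hsv=cv2.cvtColor(z["im"],cv2.COLOR_RGB2HSV)
def show(name,m):
    m=m&(z["d"]>0); q=P[m]; 
    if len(q)<5: print(name,len(q));return
    r=cv2.minAreaRect((q[:,:2]*1000).astype(np.float32)); print(name,len(q),"zmed",np.median(q[:,2]).round(4),"rect",np.round(r[0],1),np.round(r[1],1),round(r[2],1)); print(np.round(cv2.boxPoints(r),1).tolist())
Y,X=np.mgrid[0:480,0:640]
sq=(X>370)&(X<415)&(Y>245)&(Y<312)
show("stock",sq&(P[...,2]>.014)&(P[...,2]<.026))
show("blade",sq&(P[...,2]>.06))
bl=P[sq&(P[...,2]>.16)]; print("bladetop",len(bl),bl.min(0),bl.max(0),bl.mean(0))
bx=(X>235)&(X<325)&(Y>195)&(Y<315)
show("bottomtop",bx&(P[...,2]>.011)&(P[...,2]<.019)&(hsv[...,2]>110))
show("boardtop",bx&(P[...,2]>.14))
show("boardall",bx&(P[...,2]>.05))
b=P[bx&(P[...,2]>.05)]; print(b[:,2].max())
show("batten",bx&(P[...,2]>.020)&(P[...,2]<.028))
print("bench z",np.median(P[350:400,250:320,2]))
im=np.hstack([cv2.resize(z["im"][195:315,235:325],None,fx=4,fy=4,interpolation=2),cv2.resize(z["im"][195:315,340:430],None,fx=4,fy=4,interpolation=2)])
cv2.imwrite("pics/crop.png",im[:,:,::-1])
E
```

```text
stock 327 zmed 0.0219 rect [ 466.  -233.5] [ 19.1 119. ] 72.2
[[406.3999938964844, -224.39999389648438], [519.7000122070312, -260.70001220703125], [525.5, -242.5], [412.20001220703125, -206.1999969482422]]
blade 126 zmed 0.1383 rect [ 506.2 -254.3] [ 2.6 29.4] 72.1
[[491.79998779296875, -251.0], [519.7999877929688, -260.0], [520.5999755859375, -257.5], [492.6000061035156, -248.5]]
bladetop 51 [ 0.38130505 -0.25865389  0.16081356] [ 0.52012163 -0.03849461  1.20868678] [ 0.48646711 -0.219981    0.34130059]
bottomtop 4085 zmed 0.0155 rect [530.3  31. ] [270.8 183.2] 7.6
[[384.0, 103.9000015258789], [408.20001220703125, -77.80000305175781], [676.5999755859375, -42.0], [652.4000244140625, 139.6999969482422]]
boardtop 438 zmed 0.1647 rect [588.5  37.7] [ 15.3 140.2] 6.7
[[572.5999755859375, 106.5], [589.0, -32.79999923706055], [604.2999877929688, -31.0], [587.9000244140625, 108.30000305175781]]
boardall 641 zmed 0.1628 rect [588.5  37.7] [ 15.3 140.2] 6.7
[[572.5999755859375, 106.5], [589.0, -32.79999923706055], [604.2999877929688, -31.0], [587.9000244140625, 108.30000305175781]]
1.2086867776028303
batten 1023 zmed 0.0242 rect [534.1  31.1] [273.4 189.5] 6.3
[[387.79998779296875, 110.19999694824219], [408.79998779296875, -78.0999984741211], [680.5, -47.900001525878906], [659.5, 140.39999389648438]]
bench z 0.0008039005503114648
```

View pics/crop.png

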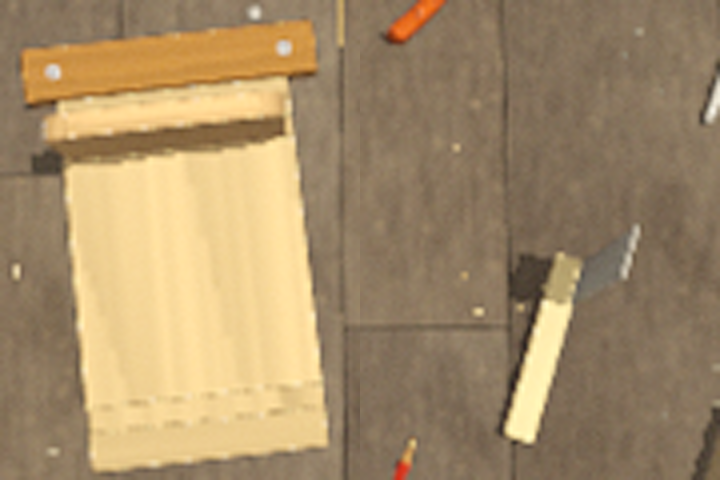

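The crop shows the box's left edge from (65,155) to (92,470), its right edge down to (327,445), and its near edge along the bottom. The square's dark-ended stock runs to (565,260). I'll work out the box pose from its edges.

```bash
python3 - <<'E'
from h import *
z=np.load("top.npz"); C=(z["K"],z["R"],z["t"]); P=cloud(z["d"],C)
hsv=cv2.cvtColor(z["im"],cv2.COLOR_RGB2HSV); Y,X=np.mgrid[0:480,0:640]
m=((X>235)&(X<325)&(Y>236)&(Y<318)&(hsv[...,2]>150)&(hsv[...,1]>50)&(hsv[...,1]<160)).astype(np.uint8)
m=cv2.morphologyEx(m,cv2.MORPH_OPEN,np.ones((3,3)))
L=[];Rr=[]
for y in range(242,300):
    c=np.where(m[y])[0]; L.append((c.min()-.5,y)); Rr.append((c.max()+.5,y))
B=[]
for x in range(266,310): c=np.where(m[:,x])[0]; B.append((x,c.max()+.5))
fit=[]
for n,e in(("L",L),("R",Rr),("B",B)):
    w=ray(np.array(e,float),.015,C)[:,:2]*1000
    f=cv2.fitLine(w.astype(np.float32),cv2.DIST_HUBER,0,.01,.01).ravel(); fit.append(f); r=(w-f[2:])@[-f[1],f[0]]
    print(n,f,np.degrees(np.arctan2(f[1],f[0])),r.std())
def inter(a,b):
    s=np.linalg.solve(np.c_[a[:2],-b[:2]],b[2:]-a[2:]); return a[2:]+s[0]*a[:2]
p,q=inter(fit[0],fit[2]),inter(fit[1],fit[2]); print(p,q,np.linalg.norm(p-q))
y=np.arctan2((p-q)[0],-(p-q)[1]); a=np.radians(6.7); u=np.array([np.cos(a),np.sin(a)]); mid=(p+q)/2
print("origin",mid+120*u,"corner",mid+200*u)
E
```

```text
L [9.93255854e-01 1.15943030e-01 4.93318085e+02 1.05070915e+02] 6.65802 0.7344197147450734
R [ 9.9371940e-01  1.1190072e-01  4.9677206e+02 -4.8360474e+01] 6.4248953 2.3910462773654957
B [ 1.09680876e-01 -9.93966877e-01  3.94657776e+02  1.69981632e+01] -83.70308 0.7176852286813515
[386.3175  92.5807] [403.03467  -58.916054] 152.4163
origin [513.85656437  30.83281343] corner [593.31021633  40.1664724 ]
```

```bash
python3 -m crank '{"slide":[[33,-38,0],[33,-38,0],[33,-38,0],[33,-38,0],[33,-38,0],[33,-38,0],[5,-48,0],[5,-48,0],[5,-48,0],[5,-48,0],[5,-48,0],[5,-48,0]],"angular":[[0,0,0],[0,0,0],[0,0,0],[0,0,0],[0,0,0],[0,0,0],[0,0,1],[0,0,1],[0,0,1],[0,0,1],[0,0,1],[0,0,0]]}' 40 60
python3 -m crank '{"slide":[[-3,-48,0],[-3,-48,0],[-3,-48,0],[-3,-48,0],[-3,-45,0],[0,0,0],[0,0,0]],"angular":[[0,0,0],[0,0,0],[0,0,0],[0,0,0],[0,0,0],[0,0,0],[0,0,0]]}'
python3 - <<'E'
from h import *
im,d,C=grab("wrist","w1"); np.savez("w1.npz",im=im,d=d,K=C[0],R=C[1],t=C[2]); print(-C[1].T@C[2],C[1][2],telemetry.observe()["joints"])
P=cloud(d,C); zz=P[...,2]; ok=(d>0)&(np.hypot(P[...,0]-.466,P[...,1]+.233)<.1)
for lo,hi in((.016,.028),(.1,.2)):
    q=P[ok&(zz>lo)&(zz<hi)]; print(len(q), cv2.minAreaRect((q[:,:2]*1000).astype(np.float32)) if len(q)>4 else 0)
E
```

```text
time_s: 1.3
eef_pos: [0.4503, 0.0132, 0.2452]
tool_rot: [0.155, 0.988, -0.0, -0.0]
force: [0.9, -0.2, -0.4]
grip_width: 0.0395
finger_force: 0.0
time_s: 2.0
eef_pos: [0.4351, -0.2224, 0.2449]
tool_rot: [0.156, 0.988, 0.0, -0.0]
force: [-0.3, 0.4, -0.4]
grip_width: 0.0403
finger_force: 0.0
[ 0.36506687 -0.1987606   0.37248465] [ 0.27828547 -0.09048081 -0.95622718] [ 0.52146955  0.58400129 -0.20060758  1.78759063  0.1553261   0.7858878
  1.50157207]
2153 ((466.7813720703125, -233.3668670654297), (17.544010162353516, 120.72203826904297), 72.31187438964844)
513 ((507.06158447265625, -253.93051147460938), (1.8718597888946533, 31.225534439086914), 72.46357727050781)
```

View pics/w1.png

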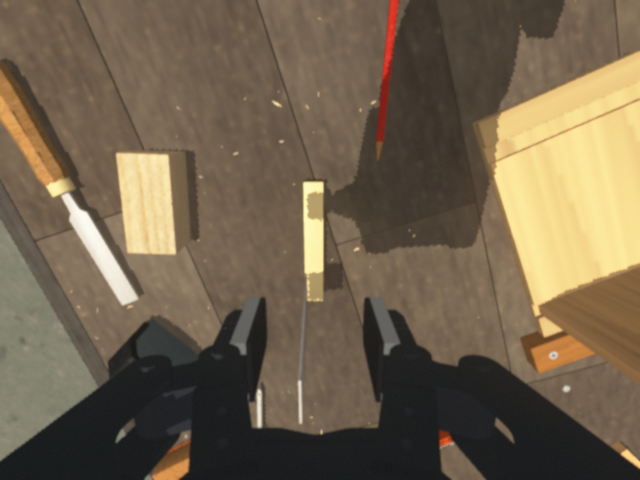

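The wrist view shows the stock at (314,240) between the two fingers, with the blade running down the picture at (300,400), clear of both. The measured rectangle, 17.5 × 121 mm with its centre at (466.8, -233.4), matches the top view. I'll descend and grip at stock x = -30.

```bash
python3 -m crank '{"slide":[[3,-2,0],[0,0,-40],[0,0,-40],[0,0,-40],[0,0,-40],[0,0,-30],[0,0,-20],[0,0,-12],[0,0,-7],[0,0,0],[0,0,0]],"angular":[[0,0,0],[0,0,0],[0,0,0],[0,0,0],[0,0,0],[0,0,0],[0,0,0],[0,0,0],[0,0,0],[0,0,0],[0,0,0]]}' 40 60
python3 -m crank '{"slide":[[0,0,0],[0,0,0],[0,0,0],[0,0,0],[0,0,0],[0,0,0],[0,0,0],[0,0,0]],"angular":[[0,0,0],[0,0,0],[0,0,0],[0,0,0],[0,0,0],[0,0,0],[0,0,0],[0,0,0]]}' 10 60
```

```text
time_s: 3.15
eef_pos: [0.4389, -0.2239, 0.017]
tool_rot: [0.156, 0.988, -0.0, 0.0]
force: [-0.6, 0.2, -0.1]
grip_width: 0.0397
finger_force: 0.0
time_s: 3.95
eef_pos: [0.4388, -0.2241, 0.0172]
tool_rot: [0.156, 0.988, -0.0, 0.001]
force: [-1.5, 0.7, 12.3]
grip_width: 0.0163
finger_force: 59.5
```

```bash
python3 -m crank '{"slide":[[0,0,3],[0,0,12],[0,0,20],[0,0,20],[0,0,5],[0,0,0],[0,0,0]],"angular":[[0,0,0],[0,0,0],[0,0,0],[0,0,0],[0,0,0],[0,0,0],[0,0,0]]}' 10 60
python3 -m crank '{"slide":[[1,10,0],[2,20,0],[3,27,0],[3,30,0],[3,30,0],[3,30,0],[3,30,0],[3,30,0],[2,22,0],[2,15,0],[0,5,0],[0,0,0]],"angular":[[0,0,1],[0,0,2],[0,0,2.5],[0,0,3],[0,0,3],[0,0,3],[0,0,3],[0,0,3],[0,0,2],[0,0,1.5],[0,0,0.5],[0,0,0]]}'
python3 - <<'E'
from h import *
for n in("wrist","top","side"):
    im,d,C=grab(n,n+"2"); np.savez(n+"2.npz",im=im,d=d,K=C[0],R=C[1],t=C[2])
s=telemetry.observe(); print(s["eef_pos"],s["tool_rot"],s["force"],s["joints"])
E
```

```text
time_s: 4.65
eef_pos: [0.4383, -0.2238, 0.076]
tool_rot: [0.156, 0.988, -0.0, -0.0]
force: [-0.1, -0.2, -2.3]
grip_width: 0.0163
finger_force: 58.8
time_s: 5.85
eef_pos: [0.4631, 0.0257, 0.0759]
tool_rot: [-0.058, 0.998, -0.0, -0.0]
force: [-0.4, -1.1, -1.6]
grip_width: 0.0166
finger_force: 58.8
[0.46327626 0.02425673 0.07615728] [-5.67820723e-02  9.98386533e-01 -2.75605441e-04 -2.27823771e-04] [ 0.13023964  0.19581856 -1.10372399] [-0.07491919  0.85823592 -0.08346935  2.04289551  0.25924135  0.25073036
  1.30335054]
```

View pics/wrist2.png

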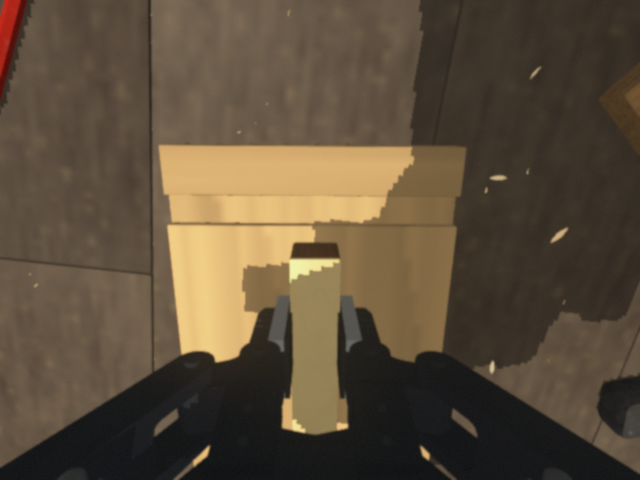

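View pics/side2.png

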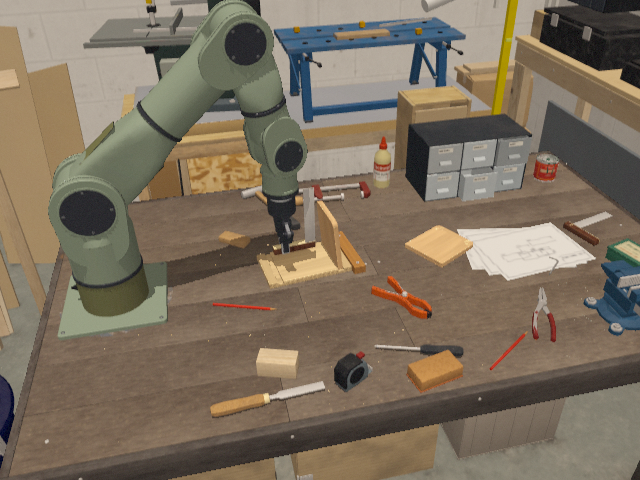

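In the wrist view the square's stock at (315,330) is aligned with the box, whose near edge runs from (159,145) to (466,145) and whose near groove is at row 210. The side view shows the blade upright and clear of the leaning board. Next I'll measure the stock's tilt, the lateral offset and the yaw.

```bash
python3 - <<'E'
from h import *
z=np.load("wrist2.npz"); C=(z["K"],z["R"],z["t"]); P=cloud(z["d"],C)*1000; d=z["d"]
g=cv2.cvtColor(z["im"],cv2.COLOR_RGB2GRAY).astype(float)
q=P[280:400,300:330].reshape(-1,3); q=q[(q[:,2]>60)&(q[:,2]<100)]
A=np.c_[q[:,:2]-q[:,:2].mean(0),np.ones(len(q))]; s=np.linalg.lstsq(A,q[:,2],rcond=None)[0]; print("stock plane slope deg",np.degrees(s[:2]),"z",s[2],len(q),q.min(0),q.max(0))
sx=P[...,2]; m=(sx>68)&(sx<90)&(d>0); m[:262]=0;m[:,:280]=0;m[:,350:]=0; m[300:]=0
q=P[m]; print("stock end rect",cv2.minAreaRect(q[:,:2].astype(np.float32)))
# box edges
gx=cv2.Sobel(g,cv2.CV_64F,1,0,ksize=3)
dep=P[...,2]
L=[];R=[];N=[]
for y in range(230,335,3):
    m=(dep[y]>9)&(dep[y]<30)&(d[y]>0)&(P[y,:,0]>380)
    c=np.where(m)[0]; c=c[(c>150)&(c<480)]
    if len(c): L.append((c.min()-.5,y)); R.append((c.max()+.5,y))
for x in range(170,456,4):
    m=(dep[:,x]>9)&(dep[:,x]<30)&(d[:,x]>0); c=np.where(m[100:200])[0]
    N.append((x,c.min()+100-.5))
for n,e in(("L",L),("R",R),("N",N)):
    w=ray(np.array(e,float),.015,C)[:,:2]*1000
    f=cv2.fitLine(w.astype(np.float32),cv2.DIST_HUBER,0,.01,.01).ravel(); print(n,f,np.degrees(np.arctan2(f[1],f[0])),((w-f[2:])@[-f[1],f[0]]).std())
for k in("top2","side2"):
    z=np.load(k+".npz"); C=(z["K"],z["R"],z["t"]); P=cloud(z["d"],C)*1000
    m=(z["d"]>0)&(P[...,2]>95)&(np.abs(P[...,0]-560)<60)&(np.abs(P[...,1]-37)<80)&(P[...,2]<300)
    b=m&(P[...,2]<172)&(P[...,0]>558)
    q=P[b]; 
    a=np.radians(6.6); u=np.array([np.cos(a),np.sin(a)]); v=np.array([-u[1],u[0]])
    if k=="top2": print(k,len(q),cv2.minAreaRect(q[q[:,2]>145][:,:2].astype(np.float32)))
    m2=(z["d"]>0)&(np.abs(P[...,1]-36)<12)&(P[...,0]>510)&(P[...,0]<562)&(P[...,2]>110)&(P[...,2]<265)
    q=P[m2]; print(k,"blade",len(q),q.min(0),q.max(0),cv2.minAreaRect(q[:,:2].astype(np.float32)))
    A=np.c_[q[:,2]-q[:,2].mean(),np.ones(len(q))]; print(np.degrees(np.linalg.lstsq(A,q@np.array([-v[0],v[0]*0+0,0])*0+q[:,:2]@v,rcond=None)[0][0]))
E
```

```text
stock plane slope deg [-0.27164621  0.17051624] z 79.13698253857673 3578 [440.05469849  18.34761219  77.34307913] [491.82147276  34.87668455  80.90782638]
stock end rect ((443.3958740234375, 23.52843475341797), (19.717784881591797, 26.5022029876709), 6.890251636505127)
L [ 9.9400973e-01  1.0929166e-01  4.7191193e+02 -4.9405304e+01] 6.2744837 0.15717429846377445
R [9.9410295e-01 1.0844051e-01 4.5959302e+02 9.8772453e+01] 6.2254252 0.15676562063785687
N [ 1.0815708e-01 -9.9413383e-01  3.9715637e+02  2.2223135e+01] -83.79091 0.13572201406022424
top2 543 ((588.5219116210938, 37.44828414916992), (14.813850402832031, 139.56210327148438), 6.4060139656066895)
top2 blade 8 [544.48558517  25.61431992 190.36848599] [552.33060645  26.58222168 251.04283423] ((548.3985595703125, 26.046241760253906), (0.9067316055297852, 7.846776485443115), 88.79196166992188)
0.951796637229555
side2 blade 251 [522.41969734  24.04384147 110.67734614] [553.12316298  32.47616293 248.96638204] ((537.7708740234375, 28.25808334350586), (30.706621170043945, 8.426380157470703), 0.028558000922203064)
0.1715237292112928
```

The box yaw is 6.25° against a tool yaw of 6.5°. The lateral offset is about 0, the heel is 44 mm from the corner, and the stock is 44 mm above the board. I'll lower it until it touches.

```bash
python3 -m crank '{"slide":[[0,0,-12],[0,0,-15],[0,0,-9],[0,0,-3],[0,0,-1],[0,0,0],[0,0,0]],"angular":[[0,0,-0.25],[0,0,0],[0,0,0],[0,0,0],[0,0,0],[0,0,0],[0,0,0]]}'
python3 -m crank '{"slide":[[0,0,-1],[0,0,0],[0,0,0]],"angular":[[0,0,0],[0,0,0],[0,0,0]]}'
python3 -m crank '{"slide":[[0,0,-1],[0,0,0],[0,0,0]],"angular":[[0,0,0],[0,0,0],[0,0,0]]}'
python3 -m crank '{"slide":[[0,0,-1],[0,0,0],[0,0,0]],"angular":[[0,0,0],[0,0,0],[0,0,0]]}'
```

```text
time_s: 6.7
eef_pos: [0.4637, 0.0251, 0.0367]
tool_rot: [-0.055, 0.998, -0.0, 0.0]
force: [0.1, -0.1, -1.1]
grip_width: 0.0164
finger_force: 58.8
time_s: 7.0
eef_pos: [0.4635, 0.0251, 0.0354]
tool_rot: [-0.055, 0.998, -0.0, 0.0]
force: [0.4, 0.4, -1.6]
grip_width: 0.0164
finger_force: 58.8
time_s: 7.3
eef_pos: [0.4635, 0.0251, 0.0342]
tool_rot: [-0.055, 0.998, -0.0, -0.0]
force: [-0.7, 0.3, -1.7]
grip_width: 0.0162
finger_force: 58.8
time_s: 7.6
eef_pos: [0.4635, 0.0252, 0.0332]
tool_rot: [-0.055, 0.998, -0.0, -0.0]
force: [-0.6, 0.0, -2.7]
grip_width: 0.0165
finger_force: 58.8
```

```bash
for i in 1 ; do python3 -m crank '{"slide":[[0,0,-1],[0,0,0],[0,0,0]],"angular":[[0,0,0],[0,0,0],[0,0,0]]}'; done
python3 -m crank '{"slide":[[0,0,-0.5],[0,0,0],[0,0,0]],"angular":[[0,0,0],[0,0,0],[0,0,0]]}'
python3 -m crank '{"slide":[[0,0,-0.5],[0,0,0],[0,0,0]],"angular":[[0,0,0],[0,0,0],[0,0,0]]}'
python3 -c "
from h import *
s=telemetry.observe();print(s['force'],s['torque'],s['eef_pos'])"
```

```text
time_s: 7.9
eef_pos: [0.4635, 0.0251, 0.0323]
tool_rot: [-0.055, 0.998, -0.0, 0.0]
force: [-0.0, 0.1, -0.3]
grip_width: 0.0164
finger_force: 59.0
time_s: 8.2
eef_pos: [0.4635, 0.0251, 0.0322]
tool_rot: [-0.055, 0.998, -0.0, 0.0]
force: [-1.9, 0.5, 13.6]
grip_width: 0.0165
finger_force: 60.7
time_s: 8.5
eef_pos: [0.4635, 0.0251, 0.0321]
tool_rot: [-0.055, 0.998, -0.0, 0.0]
force: [-4.5, 1.0, 27.7]
grip_width: 0.0171
finger_force: 62.7
[-4.45590634  1.04190249 27.73710809] [0.01416503 0.8914958  0.01315535] [0.46351942 0.02511006 0.03212591]
```

```bash
Z='{"slide":[[0,0,0.5],[0,0,0],[0,0,0],[0,0,0]],"angular":[[0,0,0],[0,0,0],[0,0,0],[0,0,0]]}'
python3 -m crank '{"slide":[[0,0,0.5],[0,0,0],[0,0,0],[0,0,0]],"angular":[[0,0,0],[0,0,0],[0,0,0],[0,0,0]]}' 10 20
python3 -m crank '{"slide":[[0,0,0],[0,0,0],[0,0,0]],"angular":[[0,0,0],[0,0,0],[0,0,0]]}' 10 50
python3 -c "
from h import *
s=telemetry.observe();print(s['force'],s['torque'],s['eef_pos'])"
python3 -m crank '{"slide":[[2,0.22,0],[4,0.44,0],[4,0.44,0],[4,0.44,0],[3,0.33,0],[2,0.22,0],[1,0.11,0],[0,0,0]],"angular":[[0,0,0],[0,0,0],[0,0,0],[0,0,0],[0,0,0],[0,0,0],[0,0,0],[0,0,0]]}'
python3 -c "
from h import *
s=telemetry.observe();print(s['force'],s['torque'],s['eef_pos'])
for n in('wrist','side'):
    im,d,C=grab(n,n+'3'); np.savez(n+'3.npz',im=im,d=d,K=C[0],R=C[1],t=C[2])
im=cv2.imread('pics/side3.png')[180:290,250:380]; cv2.imwrite('pics/s3c.png',cv2.resize(im,None,fx=5,fy=5,interpolation=2))"
```

```text
time_s: 8.9
eef_pos: [0.4635, 0.0251, 0.0322]
tool_rot: [-0.055, 0.998, -0.0, 0.0]
force: [-3.1, 0.8, 13.3]
grip_width: 0.0168
finger_force: 60.9
time_s: 9.2
eef_pos: [0.4635, 0.0251, 0.0322]
tool_rot: [-0.055, 0.998, -0.0, 0.0]
force: [-1.2, -0.2, 13.6]
grip_width: 0.0165
finger_force: 60.9
[-1.18388811 -0.19996617 13.62965795] [ 0.02578071  0.45997413 -0.01402938] [0.46353766 0.025133   0.0321815 ]
time_s: 10.0
eef_pos: [0.4808, 0.0266, 0.0321]
tool_rot: [-0.055, 0.998, -0.001, -0.003]
force: [-18.9, -2.1, 27.1]
grip_width: 0.0168
finger_force: 62.7
[-18.92010444  -2.11245631  27.07916801] [-0.43362605  3.84452668  0.05764054] [0.48081518 0.02662265 0.03214644]
```

View pics/s3c.png

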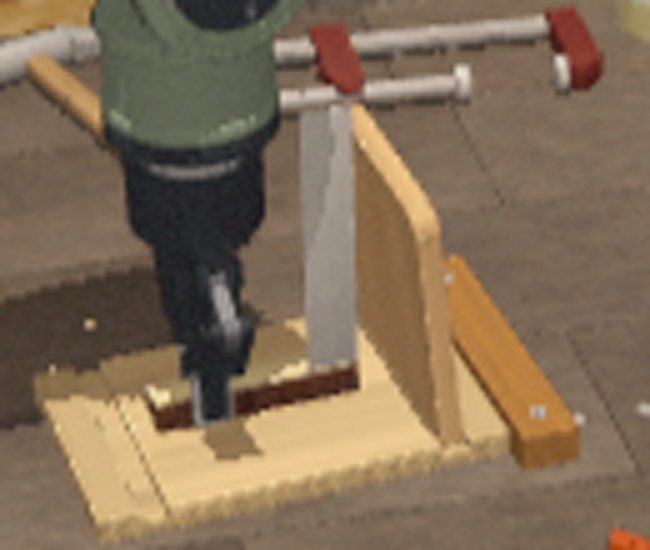

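The crop shows the square upright, with its stock on the bottom and its blade edge at (355,110–360) close to the board's face. The force has risen, so before pushing I need to know whether this is friction or contact.

```bash
python3 - <<'E'
from h import *
a=np.radians(6.25); u=np.array([np.cos(a),np.sin(a)]); v=np.array([-u[1],u[0]])
for k in("side3","side2"):
    z=np.load(k+".npz"); C=(z["K"],z["R"],z["t"]); P=cloud(z["d"],C)*1000; U=P[...,:2]@u; V=P[...,:2]@v; Z=P[...,2]; ok=z["d"]>0
    for lo,hi in((50,75),(75,100),(100,125),(125,145),(145,162),(162,180),(180,200)):
        b=ok&(np.abs(V+33)<10)&(Z>lo)&(Z<hi)&(U>500)&(U<600)
        e=ok&(V<-90)&(V>-100)&(Z>lo)&(Z<hi)&(U>540)&(U<625)
        print(k,lo,hi,"blade",b.sum(),np.percentile(U[b],[1,50,99]).round(1) if b.sum()>3 else 0,"board side",e.sum(),np.percentile(U[e],[2,50,98]).round(1) if e.sum()>3 else 0)
E
```

```text
side3 50 75 blade 80 [538.6 556.  592.7] board side 38 [591.1 597.8 604.6]
side3 75 100 blade 93 [538.6 557.5 590.4] board side 35 [587.4 595.4 604. ]
side3 100 125 blade 95 [537.3 556.3 588.1] board side 38 [586.2 592.8 600.6]
side3 125 145 blade 76 [539.1 556.3 585.7] board side 33 [583.5 591.4 597.9]
side3 145 162 blade 67 [530.4 557.3 584. ] board side 28 [582.6 589.8 596.4]
side3 162 180 blade 87 [517.2 559.2 594.4] board side 8 [582.  589.  594.7]
side3 180 200 blade 71 [513.1 553.2 567.9] board side 0 0
side2 50 75 blade 90 [500.9 527.9 592.4] board side 39 [591.  597.2 605.9]
side2 75 100 blade 120 [501.6 531.7 590.7] board side 34 [589.4 595.7 604.3]
side2 100 125 blade 88 [523.3 539.4 589. ] board side 38 [585.5 593.7 601.4]
side2 125 145 blade 78 [521.5 540.3 586.3] board side 31 [583.9 592.  598.1]
side2 145 162 blade 65 [521.3 538.4 593.8] board side 30 [583.  588.6 596.8]
side2 162 180 blade 85 [521.8 541.9 593.8] board side 5 [581.4 585.5 591.3]
side2 180 200 blade 67 [523.5 537.5 551.4] board side 0 0
```

```bash
python3 -m crank '{"slide":[[0,0,0],[0,0,0]],"angular":[[0,0,0],[0,0,0]]}'; python3 -m crank '{"slide":[[0,0,0.4],[0,0,0],[0,0,0]],"angular":[[0,0,0],[0,0,0],[0,0,0]]}';  python3 -c "
from h import *
s=telemetry.observe();print(s['force'],s['torque'],s['eef_pos'],s['tool_rot'])"
```

```text
time_s: 10.3
eef_pos: [0.4808, 0.0266, 0.0322]
tool_rot: [-0.055, 0.998, -0.001, -0.003]
force: [-18.8, -1.4, 27.6]
grip_width: 0.0165
finger_force: 62.6
time_s: 10.6
eef_pos: [0.4834, 0.0273, 0.0322]
tool_rot: [-0.055, 0.998, -0.0, -0.0]
force: [-2.9, 0.6, 6.3]
grip_width: 0.0167
finger_force: 59.8
[-2.87971837  0.61796103  6.33849208] [-0.13323784  0.58703785 -0.0365011 ] [0.48341245 0.02726451 0.03221139] [-5.52961143e-02  9.98469990e-01 -1.06071878e-04 -9.05398766e-05]
```

It was friction: easing the downward force to 6 N let the square slide the full distance, and the board hasn't moved. The heel is at u = 573, the board's top edge is at about 582 and the corner at 595–597. I'll keep going gently.

```bash
python3 -m crank '{"slide":[[1,0.11,0],[1,0.11,0],[1,0.11,0],[1,0.11,0],[1,0.11,0],[1,0.11,0],[0,0,0]],"angular":[[0,0,0],[0,0,0],[0,0,0],[0,0,0],[0,0,0],[0,0,0],[0,0,0]]}'
python3 -m crank '{"slide":[[1,0.11,0],[1,0.11,0],[0,0,0]],"angular":[[0,0,0],[0,0,0],[0,0,0]]}'
python3 -m crank '{"slide":[[1,0.11,0],[1,0.11,0],[0,0,0]],"angular":[[0,0,0],[0,0,0],[0,0,0]]}'
python3 -c "
from h import *
s=telemetry.observe();print(s['force'],s['torque'],s['eef_pos'],s['tool_rot'])"
```

```text
time_s: 11.3
eef_pos: [0.4888, 0.0278, 0.0322]
tool_rot: [-0.055, 0.998, -0.0, -0.001]
force: [-6.8, -1.1, 8.1]
grip_width: 0.0167
finger_force: 60.3
time_s: 11.6
eef_pos: [0.4908, 0.0281, 0.0322]
tool_rot: [-0.055, 0.998, -0.0, -0.001]
force: [-7.1, -1.6, 8.8]
grip_width: 0.0162
finger_force: 60.3
time_s: 11.9
eef_pos: [0.4928, 0.0282, 0.0322]
tool_rot: [-0.055, 0.998, -0.0, -0.001]
force: [-6.0, -1.4, 8.9]
grip_width: 0.0162
finger_force: 60.3
[-5.98985623 -1.3561109   8.93443115] [-0.1926467   1.29477589 -0.02206381] [0.49284099 0.02823816 0.03221229] [-5.53031150e-02  9.98469281e-01 -2.42020830e-04 -7.75644899e-04]
```

```bash
python3 -m crank '{"slide":[[1,0.11,-0.1],[1,0.11,0],[1,0.11,0],[0,0,0]],"angular":[[0,0,0],[0,0,0],[0,0,0],[0,0,0]]}'
python3 -m crank '{"slide":[[1,0.11,0],[1,0.11,0],[1,0.11,0],[0,0,0]],"angular":[[0,0,0],[0,0,0],[0,0,0],[0,0,0]]}'
python3 -c "
from h import *
s=telemetry.observe();print(s['force'],s['torque'],s['eef_pos'],s['tool_rot'])
im,d,C=grab('side','side4');np.savez('side4.npz',im=im,d=d,K=C[0],R=C[1],t=C[2])
a=np.radians(6.25); u=np.array([np.cos(a),np.sin(a)]); v=np.array([-u[1],u[0]]);P=cloud(d,C)*1000; U=P[...,:2]@u; V=P[...,:2]@v; Z=P[...,2]; ok=d>0
pts=[]
for lo in range(35,160,15):
    e=ok&(V<-90)&(V>-100)&(Z>lo)&(Z<lo+15)&(U>540)&(U<625); pts.append((lo+7.5,np.median(U[e])))
f=np.polyfit(*zip(*pts),1); print('lean',np.degrees(np.arctan(-f[0])),'mid u at 15',np.polyval(f,15))"
```

```text
time_s: 12.3
eef_pos: [0.4945, 0.0284, 0.0322]
tool_rot: [-0.055, 0.998, -0.001, -0.002]
force: [-15.0, -1.0, 19.1]
grip_width: 0.0164
finger_force: 61.6
time_s: 12.7
eef_pos: [0.4978, 0.0287, 0.0322]
tool_rot: [-0.055, 0.998, -0.0, -0.002]
force: [-13.2, -1.5, 16.0]
grip_width: 0.0164
finger_force: 61.3
[-13.20389132  -1.52435939  16.03256102] [-0.2479255   2.67393333  0.06022384] [0.49784699 0.02871575 0.03219542] [-5.52802831e-02  9.98469102e-01 -4.32242398e-04 -1.83189910e-03]
lean 2.699160245510839 mid u at 15 599.8869716739404
```

```bash
python3 -m crank '{"slide":[[0,0,0],[1,0.11,0],[1,0.11,0],[1,0.11,0],[1,0.11,0],[0,0,0]],"angular":[[0.02,-0.2,0],[0,0,0],[0,0,0],[0,0,0],[0,0,0],[0,0,0]]}'
python3 -m crank '{"slide":[[0.5,0.05,0],[0.5,0.05,0],[0,0,0],[0,0,0]],"angular":[[0,0,0],[0,0,0],[0,0,0],[0,0,0]]}'
python3 -c "
from h import *
s=telemetry.observe();print(s['force'],s['torque'],s['eef_pos'],s['tool_rot'])"
```

```text
time_s: 13.35
eef_pos: [0.5017, 0.0291, 0.0322]
tool_rot: [-0.055, 0.998, -0.0, -0.0]
force: [-14.2, -2.0, 17.4]
grip_width: 0.0163
finger_force: 61.5
time_s: 13.75
eef_pos: [0.5026, 0.0292, 0.0322]
tool_rot: [-0.055, 0.998, -0.0, -0.0]
force: [-14.0, -1.8, 18.1]
grip_width: 0.0162
finger_force: 61.5
[-14.04802927  -1.79721614  18.1481489 ] [-0.28448047  2.99392232 -0.03540695] [0.50263289 0.02920762 0.03217634] [-5.52770208e-02  9.98470932e-01 -4.08580168e-04 -2.87534758e-04]
```

```bash
python3 -m crank '{"slide":[[0,0,0.2],[0.5,0.05,0],[0.5,0.05,0],[0,0,0]],"angular":[[0,0,0],[0,0,0],[0,0,0],[0,0,0]]}'
python3 -m crank '{"slide":[[0.5,0.05,0],[0,0,0]],"angular":[[0,0,0],[0,0,0]]}'
python3 -m crank '{"slide":[[0.5,0.05,0],[0,0,0]],"angular":[[0,0,0],[0,0,0]]}'
python3 -c "
from h import *
s=telemetry.observe();print(s['force'],s['torque'],s['eef_pos'],s['tool_rot'])
im,d,C=grab('side','side5');np.savez('side5.npz',im=im,d=d,K=C[0],R=C[1],t=C[2])
a=np.radians(6.25); u=np.array([np.cos(a),np.sin(a)]); v=np.array([-u[1],u[0]]);P=cloud(d,C)*1000; U=P[...,:2]@u; V=P[...,:2]@v; Z=P[...,2]; ok=d>0
pts=[]
for lo in range(35,160,15):
    e=ok&(V<-90)&(V>-100)&(Z>lo)&(Z<lo+15)&(U>540)&(U<625); pts.append((lo+7.5,np.median(U[e])))
f=np.polyfit(*zip(*pts),1); print('lean',np.degrees(np.arctan(-f[0])),'mid u at 15',np.polyval(f,15))"
```

```text
time_s: 14.15
eef_pos: [0.5044, 0.0295, 0.0322]
tool_rot: [-0.055, 0.998, -0.0, 0.0]
force: [-8.4, -1.4, 9.0]
grip_width: 0.0166
finger_force: 60.2
time_s: 14.35
eef_pos: [0.5049, 0.0295, 0.0322]
tool_rot: [-0.055, 0.998, -0.0, 0.001]
force: [-8.2, -1.6, 9.1]
grip_width: 0.016
finger_force: 60.2
time_s: 14.55
eef_pos: [0.5055, 0.0296, 0.0322]
tool_rot: [-0.055, 0.998, -0.0, 0.001]
force: [-8.0, -0.9, 9.0]
grip_width: 0.0166
finger_force: 60.2
[-8.01692681 -0.92198098  8.98427826] [-0.18749908  1.772165   -0.00898416] [0.50545741 0.0295802  0.03222041] [-5.53064926e-02  9.98469247e-01 -2.28256104e-04  5.49747554e-04]
lean 0.5231422051930651 mid u at 15 601.2659921309239
```

```bash
python3 -m crank '{"slide":[[0.4,0.04,0],[0,0,0]],"angular":[[0,0,0],[0,0,0]]}'
python3 -m crank '{"slide":[[0.4,0.04,0],[0,0,0]],"angular":[[0,0,0],[0,0,0]]}'
python3 -m crank '{"slide":[[0.3,0.03,0],[0,0,0]],"angular":[[0,0,0],[0,0,0]]}'
python3 -c "
from h import *
s=telemetry.observe();print(s['force'],s['torque'],s['eef_pos'],s['tool_rot'])"
```

```text
time_s: 14.8
eef_pos: [0.5058, 0.0296, 0.0322]
tool_rot: [-0.055, 0.998, -0.0, 0.001]
force: [-8.4, -1.1, 9.4]
grip_width: 0.0169
finger_force: 60.2
time_s: 15.0
eef_pos: [0.5062, 0.0297, 0.0322]
tool_rot: [-0.055, 0.998, -0.0, 0.001]
force: [-8.7, -1.0, 10.2]
grip_width: 0.0164
finger_force: 60.3
time_s: 15.2
eef_pos: [0.5065, 0.0297, 0.0322]
tool_rot: [-0.055, 0.998, -0.0, 0.001]
force: [-8.3, -1.4, 8.9]
grip_width: 0.0163
finger_force: 60.3
[-8.27804633 -1.43328752  8.85924248] [-0.23192911  1.77569336 -0.01161803] [0.50654329 0.02968179 0.03222172] [-5.52573486e-02  9.98471976e-01 -2.21872993e-04  5.37323939e-04]
```

```bash
python3 -m crank '{"slide":[[0.4,0.04,0],[0,0,0]],"angular":[[0,0,0],[0,0,0]]}'
python3 -m crank '{"slide":[[0.4,0.04,0],[0,0,0]],"angular":[[0,0,0],[0,0,0]]}'
python3 -c "
from h import *
s=telemetry.observe();print(s['force'],s['torque'],s['eef_pos'],s['tool_rot'])
im,d,C=grab('side','side6')
a=np.radians(6.25); u=np.array([np.cos(a),np.sin(a)]); v=np.array([-u[1],u[0]]);P=cloud(d,C)*1000; U=P[...,:2]@u; V=P[...,:2]@v; Z=P[...,2]; ok=d>0
pts=[]
for lo in range(35,160,15):
    e=ok&(V<-90)&(V>-100)&(Z>lo)&(Z<lo+15)&(U>540)&(U<625); pts.append((lo+7.5,np.median(U[e])))
f=np.polyfit(*zip(*pts),1); print('lean',np.degrees(np.arctan(-f[0])),'mid u at 15',np.polyval(f,15))"
```

```text
time_s: 15.4
eef_pos: [0.507, 0.0298, 0.0322]
tool_rot: [-0.055, 0.998, -0.0, 0.001]
force: [-8.5, -0.2, 9.4]
grip_width: 0.0166
finger_force: 60.3
time_s: 15.6
eef_pos: [0.5073, 0.0298, 0.0322]
tool_rot: [-0.055, 0.998, -0.0, 0.001]
force: [-8.4, -1.0, 8.6]
grip_width: 0.0165
finger_force: 60.3
[-8.42242655 -1.03517881  8.55516552] [-0.25678153  1.82198661  0.00628169] [0.50733936 0.02978313 0.03221714] [-5.52812067e-02  9.98470660e-01 -2.13578567e-04  5.33339004e-04]
lean 0.6747502032351828 mid u at 15 602.6422602631417
```

```bash
python3 -m crank '{"slide":[[0.3,0.03,0],[0,0,0]],"angular":[[0,0,0],[0,0,0]]}'|sed -n '2p;4p'
python3 -m crank '{"slide":[[0.3,0.03,0],[0,0,0]],"angular":[[0,0,0],[0,0,0]]}'|sed -n '2p;4p'
python3 -m crank '{"slide":[[0.3,0.03,0],[0,0,0]],"angular":[[0,0,0],[0,0,0]]}'|sed -n '2p;4p'
```

```text
eef_pos: [0.5075, 0.0298, 0.0322]
force: [-9.4, -0.9, 9.9]
eef_pos: [0.5076, 0.0298, 0.0322]
force: [-10.6, -1.0, 11.7]
eef_pos: [0.5076, 0.0298, 0.0322]
force: [-13.7, -0.6, 13.6]
```

```bash
python3 -m crank '{"slide":[[0.3,0.03,0],[0,0,0]],"angular":[[0,0,0],[0,0,0]]}'|sed -n '2p;4p'
python3 -c "
from h import *
s=telemetry.observe();print(s['force'],s['torque'],s['eef_pos'],s['tool_rot'])
im,d,C=grab('side','side7')
a=np.radians(6.25); u=np.array([np.cos(a),np.sin(a)]); v=np.array([-u[1],u[0]]);P=cloud(d,C)*1000; U=P[...,:2]@u; V=P[...,:2]@v; Z=P[...,2]; ok=d>0
for zz in (d,np.load('side3.npz')['d']):
    P=cloud(zz,C)*1000; U=P[...,:2]@u; V=P[...,:2]@v; Z=P[...,2]; pts=[]
    for lo in range(30,160,10):
        e=ok&(V<-88)&(V>-102)&(Z>lo)&(Z<lo+10)&(U>540)&(U<625); pts.append((lo+5,U[e].mean()))
    f=np.polyfit(*zip(*pts),1); print('lean',np.degrees(np.arctan(-f[0])),'mid u at 15',np.polyval(f,15))
cv2.imwrite('pics/s7c.png',cv2.resize(im[190:275,275:360,::-1],None,fx=7,fy=7,interpolation=2))"
```

```text
eef_pos: [0.5076, 0.0298, 0.0322]
force: [-15.1, 0.1, 15.2]
[-15.0757727    0.05292973  15.24257627] [-0.14197338  3.00947638 -0.03817556] [0.50758277 0.02978786 0.0322158 ] [-5.53095103e-02  9.98469062e-01 -3.73016496e-04 -5.01855419e-04]
lean 0.19486671872739864 mid u at 15 602.1330360991623
lean 5.206878187209942 mid u at 15 601.7367900386606
```

View pics/s7c.png

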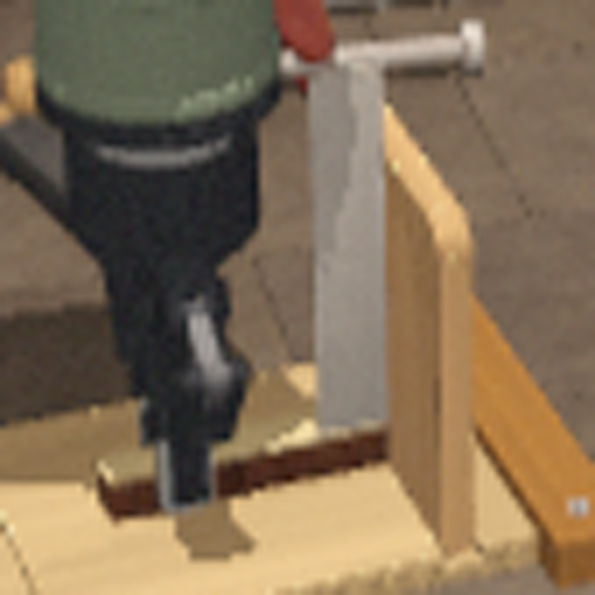

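The crop shows the blade edge at (385,80–430) lying along the end board's inner face with no visible gap, and the stock end meeting its foot at (388,445). The measured lean is 0.2° and the square won't advance further. I'll hold it there.

```bash
for i in 1 2; do python3 -m crank '{"slide":[[0,0,0],[0,0,0],[0,0,0],[0,0,0],[0,0,0],[0,0,0],[0,0,0],[0,0,0],[0,0,0],[0,0,0],[0,0,0],[0,0,0]],"angular":[[0,0,0],[0,0,0],[0,0,0],[0,0,0],[0,0,0],[0,0,0],[0,0,0],[0,0,0],[0,0,0],[0,0,0],[0,0,0],[0,0,0]]}'|sed -n '1,4p'; done
python3 -m crank '{"slide":[[0,0,0],[0,0,0],[0,0,0],[0,0,0]],"angular":[[0,0,0],[0,0,0],[0,0,0],[0,0,0]]}'|sed -n '1,4p'
python3 -m crank '{"slide":[[0,0,0.2],[0,0,0],[0,0,0]],"angular":[[0,0,0],[0,0,0],[0,0,0]]}'
python3 -m crank '{"slide":[[0,0,0],[0,0,0],[0,0,0],[0,0,0],[0,0,0],[0,0,0],[0,0,0],[0,0,0]],"angular":[[0,0,0],[0,0,0],[0,0,0],[0,0,0],[0,0,0],[0,0,0],[0,0,0],[0,0,0]]}' 36 50
```

```text
time_s: 17.7
eef_pos: [0.5076, 0.0298, 0.0322]
tool_rot: [-0.055, 0.998, -0.0, -0.0]
force: [-14.2, -1.0, 14.8]
time_s: 18.9
eef_pos: [0.5076, 0.0298, 0.0322]
tool_rot: [-0.055, 0.998, -0.0, -0.0]
force: [-15.0, -2.0, 15.2]
time_s: 19.3
eef_pos: [0.5076, 0.0298, 0.0322]
tool_rot: [-0.055, 0.998, -0.0, -0.0]
force: [-14.3, -0.2, 14.3]
time_s: 19.6
eef_pos: [0.5076, 0.0298, 0.0323]
tool_rot: [-0.055, 0.998, -0.0, -0.001]
force: [-13.7, -1.5, 9.4]
grip_width: 0.0163
finger_force: 60.2
time_s: 20.4
eef_pos: [0.5096, 0.0301, 0.0325]
tool_rot: [-0.055, 0.998, 0.0, 0.002]
force: [0.4, 0.3, 0.2]
grip_width: 0.0363
finger_force: 0.0
```

Released with no force left on the tool. I'll go straight up and check.

```bash
python3 -m crank '{"slide":[[0,0,4],[0,0,10],[0,0,20],[-2,0,30],[-3,0,35],[-5,0,40],[-5,0,40],[-5,0,40],[-5,0,30],[0,0,0],[0,0,0]],"angular":[[0,0,0],[0,0,0],[0,0,0],[0,0,0],[0,0,0],[0,0,0],[0,0,0],[0,0,0],[0,0,0],[0,0,0],[0,0,0]]}'
python3 -c "
from h import *
im,d,C=grab('side'); im2,d2,C2=grab('wrist')
a=np.radians(6.25); u=np.array([np.cos(a),np.sin(a)]); v=np.array([-u[1],u[0]]);ok=d>0
P=cloud(d,C)*1000; U=P[...,:2]@u; V=P[...,:2]@v; Z=P[...,2]; pts=[]
for lo in range(30,160,10):
    e=ok&(V<-88)&(V>-102)&(Z>lo)&(Z<lo+10)&(U>540)&(U<625); pts.append((lo+5,U[e].mean()))
f=np.polyfit(*zip(*pts),1); print('lean',np.degrees(np.arctan(-f[0])))
q=cloud(d2,C2)*1000; m=(d2>0)&(q[...,2]>30-.5)&(q[...,2]<42)&(abs(q[...,:2]@v+26)<25)&(q[...,:2]@u<600); print(cv2.minAreaRect(q[m][:,:2].astype(np.float32)))
A=cv2.resize(im[185:285,260:360,::-1],(400,400),interpolation=2); B=cv2.resize(im2[:,:,::-1],None,fx=.625,fy=.625); B=cv2.copyMakeBorder(B,0,100,0,0,0)
cv2.imwrite('pics/fin.png',np.hstack([A,B]))"
```

```text
time_s: 21.5
eef_pos: [0.4844, 0.03, 0.2823]
tool_rot: [-0.055, 0.998, -0.0, 0.002]
force: [0.2, -0.7, 0.7]
grip_width: 0.0363
finger_force: 0.0
lean 0.08634964781919297
((537.2833251953125, 31.930072784423828), (121.57115173339844, 49.81440734863281), 7.036471366882324)
```

View pics/fin.png

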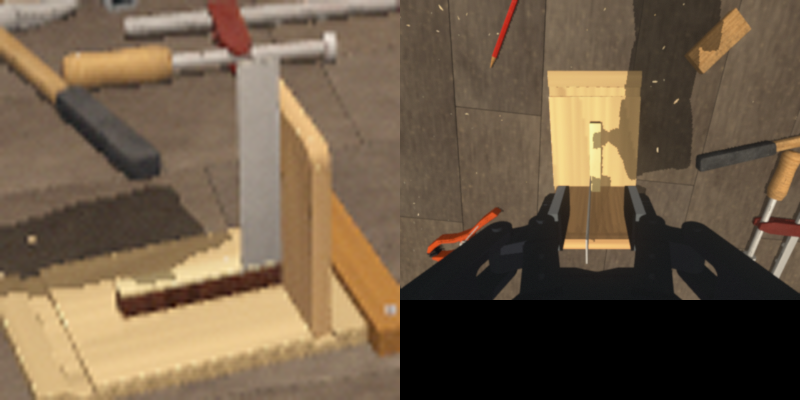

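The final view shows the square standing free in the corner: blade along the board's face at (280,60–265), stock flat, gripper clear. The lean reads 0.09°, so I'm handing the job in.

```bash
python3 -c "
from bench import order; print(order.close_job())"
```

```text
the job is handed in; nothing more can be done
None
```

The end board now stands square (measured lean about 0.1°). The try square held it at about 15 N forward and down for over two seconds, then was left standing flush in the corner; the job is handed in.

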